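# Pack the calibration tile in its jig and press it flush

### The arm

A 6-joint arm with a two-finger parallel gripper is mounted at the origin on the work surface. World frame = base frame: x ahead of the robot, y to its left, z up, the work surface at z = 0. Lengths are in m, angles in rad, forces in N, time in s.
With the tool pointing down it reaches from about 0.35 to 0.975 m from the base axis. Payload 4.9 kg.
Tool frame: the origin (TCP) lies on the mounting face of the last link; the fingertips stand 173 mm ahead of it and the grasp point (between the pads) lies 155 mm ahead of it; z points along the fingers, y is the line along which they close (so a half turn about z gives the same grasp; the last joint's range is limited). The gripper opens to 85 mm and grips with 20 to 120 N. Pads are 22 mm wide; open, the fingers measure 114 mm over their backs; the gripper's body (76 mm by 85 mm) begins 54 mm behind the grasp point. The pads swing forward as they close: fully open they stand 13 mm farther back than shut.
Start: joints at [1.224, 0.053, 1.613, -0, 1.476, -0.119], TCP at [0.141, 0.609, 0.405] pointing down, gripper open.
Joint ranges: [-3.01, 3.01], [-1.01, 2.22], [0.06, 2.58], [-1.02, 4.17], [0.09, 2.62], [-3.14, 3.14]. Speed limits (rad/s): [2.57, 2.57, 3.14, 3.14, 3.14, 3.14].

### API

Orientations are given as a rotation vector (axis times angle).
In Python, from station import monitor, eyes, finish_job gives the robot as it stands. The module is installed in compiled form; this text tells all that it offers.
- The arm moves only by the tool step_arm, never from a script. Its argument "commands" is a list of rows, each a list of 3 entries, a list of its own where there are three numbers: the opening in per cent of the stroke, from 0 (shut) to 100 (fully open), then the shift along the tool's x, y, z in mm, then the turn about the tool's z in degrees. In form: [[hand, [x, y, z], yaw], ...]. A call has 1 to 12 rows; each row is the pose to reach, as a shift and turn from the pose commanded when the call began, along the tool's axes at that moment; what a row does not reach only later rows make up. A row lasts 1/8 s, in which the tool goes at most 62.5 mm and 10.7 degrees, less where a joint would pass 70% of its speed; a pose out of reach is approached as far as the arm can. A call with a gripper value outside its range is refused whole. The fingers move at their own pace and stop on an object; "squeeze" is the grip in N (left out, the last holds). Time passes only in rows, so rows that repeat a pose let the fingers close. It gives the time, the measured TCP pose, the force, the opening and the grip force at its end, in the units of the state.
- monitor.get_obs(): the state, without advancing time (a new reading comes with each control period).
- eyes.get_image(name): name is "scene" or "top" or "wrist"; returns the picture (480x640x3 uint8, red, green, blue); there is no depth.
- eyes.camera_info(name): a dict with "camera_matrix" (3x3 intrinsics, pixels), "k1" (the pictures are not rectified: a ray, as slopes to the right and down, at radius r is drawn at 1 + k1 r^2 times it, then the intrinsics apply), "extrinsics" (4x4, takes a point from camera to world coordinates). Camera axes: x right, y down, z forward; pixel columns grow to the right and rows downward; lengths in m; the calibration is good to about 2 mm. A picture is of the moment at which its call begins: read the wrist's pose just before it. camera_info takes no time and is no camera call; for the wrist camera it gives the pose at the moment of the call.
- finish_job(): hands the job in; it is judged then, once.
The state is a dict: "t": time; "q": joint angles; "dq": joint speeds; "effort": joint torques, N m; "tool_pos": TCP position; "tool_rot": TCP orientation; "contact_force": force on the tool from outside, world axes, zero at the start; "wrist_torque": the same for the moment, N m; "opening": finger opening in m; "grip_force": force on a finger pad.
Only numpy, scipy, OpenCV 4.12 (cv2) and the standard library are available. Lean on these libraries where they do the work, as an engineer would, in place of code of your own. Each camera call takes 0.05 s, during which the arm holds its last target. There are 200 camera calls.

### The job

The microscope calibration tile lies loose on a sprung seat in the metal jig, with a gap on either side of it. Pick up the grey plastic spacer by its upright tab, slide it foot down into the one gap that is wide enough (do not force it at the narrow one), let it stand on the jig's base plate and let go; then gently press the tile down with the fingertips until its top is flush with the rails. Finish while still holding it pressed there, and leave the other things on the bench where they are.

Things in the scene. Friction and masses are not known exactly. Their poses are not given: they have to be found in the camera images.
- jig: aluminium jig fixed to the bench (all sizes here in mm): base plate 118 (x) x 152 (y) x 6 high, with a stop 22 high (above the bench) beyond each x end of the tile (stops 56 wide in y, inner faces 47 from the centre; they do not close the ends of the gaps). Origin at the centre of its underside, on the bench; x runs along the gaps, y across them.
- thin_rail: steel rail 96 (along the gap, jig x) x 16 (jig y) x 16 high, fixed on the base plate, its centre line 56 from the jig's centre on one side, either +y or -y; its top is 22 above the bench. The gap between it and the tile is about 18 wide: wide enough. Origin at the centre of its underside, 6 above the bench; axes parallel to the jig's.
- thick_rail: the same but 36 wide, on the opposite side of the jig; the gap between it and the tile is only about 8 wide: too narrow for the spacer. Origin likewise.
- tile_top (a point): centre of the top face of the white ceramic tile, 90 (jig x) x 60 (jig y) x 10 thick, about 130 g, lying loose on the sprung seat in the middle of the jig. At first its top is 27 above the bench, 5 proud of the rails; flush is 22. Axes parallel to the jig's, z up. The tile is brittle: it cracks above 45 N of pressing.
- seat (a joint): how far the sprung seat under the tile is pressed down, in m: 0 up (start), 0.005 on its stop, when the tile is flush. It takes about 2 N to start and 7 N to reach the stop; it springs back when let go. 8 to 15 N keeps it down.
- spacer_grip (a point): grip point of the grey plastic spacer, standing free on the bench: centre of its upright tab, 48 above the spacer's underside. The tab is 26 long (spacer x) x 14 thick (spacer y) and reaches from 16 to 62 above the underside; below it is a blade 50 long (x) x 14 thick (y), up to 16 high, whose lowest 4 is a foot only 10 thick. 60 g. Pinch the tab across its thickness, at this height, so that the fingertips clear the tile and the rails. Axes of the spacer, z up.
- spacer_foot (a point): centre of the spacer's underside; 6 above the bench once the spacer stands on the jig's base plate. Same axes.
- dish: closed clear culture dish, a disc 90 across and 14 high; origin under its centre (mm); leave alone
- objective: small steel microscope objective standing on end, 30 across, 46 high; origin under its centre (mm); leave alone
- spatula: steel lab spatula lying flat, 160 long, 14 wide, 5 high; origin under its middle (mm); leave alone
- slide_box: white plastic slide box 81 x 37 x 34 high; origin under its centre (mm); leave alone
- bottle: glass bottle with a cap, 60 across, 130 high; origin under its centre (mm); leave alone
- jar: clear jar with a white lid, 60 across, 70 high; origin under its centre (mm); leave alone

How it is judged:
By the outcome, as a careful person would: the job done as asked, in the order asked, and still so for the second after the job is handed in, while the arm keeps its last pose, push and grip.
It also fails if it takes over 42 s, if anything falls off the work surface, if the arm or the gripper's body presses on something with over 40 N, if the wrist force passes 120 N, or if a joint passes its speed limit or range.

## Working session

There is one attempt and no reset: what is moved stays moved. The work goes in short steps, Python scripts to look and compute and a tool call to move; the robot and the scene stay as the last step left them, time stands still between calls to the robot, and variables do not carry over. Pictures are saved under pics/ and viewed, at most 10 in all, crops included, and the job is handed in when it is done.

Besides the shell and the picture viewer there is one more tool, called after "Request:" as name(argument=value, ...), one argument or row to a line, values as JSON. step_arm: Moves the arm, as the interface text tells. Its arguments: {"type":"object","properties":{"commands":{"type":"array"},"squeeze":{"type":"number"}},"required":["commands"]}

```bash
mkdir -p pics; cat > h.py <<'E'
import numpy as np, cv2
from station import monitor, eyes, finish_job
from scipy.spatial.transform import Rotation as R
def snap(name,fn):
    info=eyes.camera_info(name); im=eyes.get_image(name)
    cv2.imwrite('pics/'+fn+'.png',im[:,:,::-1]); np.save('pics/'+fn+'.npy',np.array([info['camera_matrix'],info['extrinsics'],info['k1']],dtype=object),allow_pickle=True)
    return im,info
def load(fn):
    K,T,k=np.load('pics/'+fn+'.npy',allow_pickle=True)
    return cv2.imread('pics/'+fn+'.png'),dict(camera_matrix=K,extrinsics=T,k1=k)
def ray(info,px):
    K=np.array(info['camera_matrix'],float);T=np.array(info['extrinsics'],float)
    p=cv2.undistortPoints(np.array(px,float).reshape(-1,1,2),K,np.array([float(info['k1']),0,0,0])).reshape(-1,2)
    d=np.c_[p,np.ones(len(p))]@T[:3,:3].T
    return T[:3,3],d
def onplane(info,px,z):
    o,d=ray(info,px); s=(z-o[2])/d[:,2]; return o+s[:,None]*d
def proj(info,P):
    K=np.array(info['camera_matrix'],float);T=np.array(info['extrinsics'],float)
    c=(np.atleast_2d(P)-T[:3,3])@T[:3,:3]; return cv2.projectPoints(c,np.zeros(3),np.zeros(3),K,np.array([float(info['k1']),0,0,0]))[0].reshape(-1,2)
def totool(dw):
    return R.from_rotvec(monitor.get_obs()['tool_rot']).inv().apply(dw)*1000
E
python3 - <<'E'
from h import *
for n in('scene','top'):
    im,i=snap(n,n+'1'); print(n,i)
print(monitor.get_obs())
E
```

```text
scene {'camera_matrix': array([[616.00019424,   0.        , 318.1147212 ],
       [  0.        , 616.00019424, 243.14064395],
       [  0.        ,   0.        ,   1.        ]]), 'k1': -0.0162398513402555, 'extrinsics': array([[ 0.79332278,  0.43123908, -0.42973459,  1.1150043 ],
       [ 0.60861007, -0.54407839,  0.57755735, -0.67388234],
       [ 0.015256  , -0.7197302 , -0.69408623,  0.9413061 ],
       [ 0.        ,  0.        ,  0.        ,  1.        ]])}
top {'camera_matrix': array([[566.29414976,   0.        , 328.1942556 ],
       [  0.        , 566.29414976, 240.1590661 ],
       [  0.        ,   0.        ,   1.        ]]), 'k1': 0.019164605292359253, 'extrinsics': array([[ 0.02487107, -0.98986401,  0.13982368,  0.41038486],
       [-0.99967662, -0.02536777, -0.00177093,  0.04709579],
       [ 0.0053    , -0.13973442, -0.99017483,  1.26186143],
       [ 0.        ,  0.        ,  0.        ,  1.        ]])}
{'t': 0.1, 'q': array([ 1.22402464e+00,  5.33165093e-02,  1.61413882e+00,  4.62678203e-05,
        1.47600340e+00, -1.18949823e-01]), 'dq': array([-0.00018136, -0.00143288, -0.0032878 ,  0.00049882, -0.00207398,
        0.00134274]), 'effort': array([ 7.50280742e-04, -3.94903886e+01, -3.71363640e+01, -8.08060759e-05,
        3.90362082e-03,  4.47517436e-06]), 'tool_pos': array([0.14104395, 0.60863612, 0.40358042]), 'tool_rot': array([-3.57041043e-01, -3.12075809e+00,  2.83497479e-03]), 'contact_force': array([ 0.51901761, -0.00959952, -0.34811741]), 'wrist_torque': array([ 0.02620629, -0.01936976, -0.00279823]), 'grip_force': 0.0, 'opening': 0.08540649379791485}
```

View pics/top1.png

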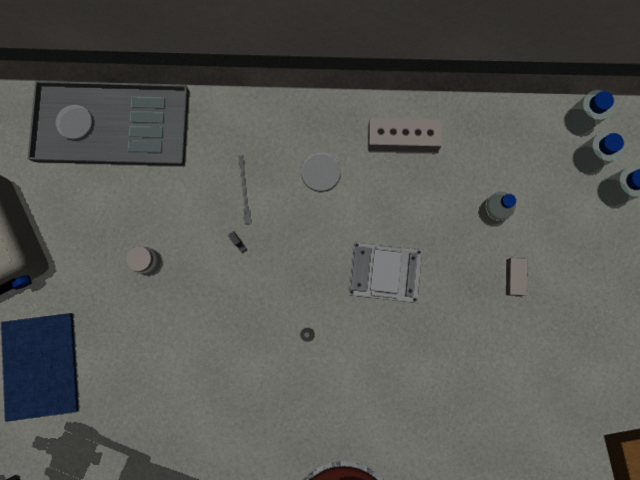

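View pics/scene1.png

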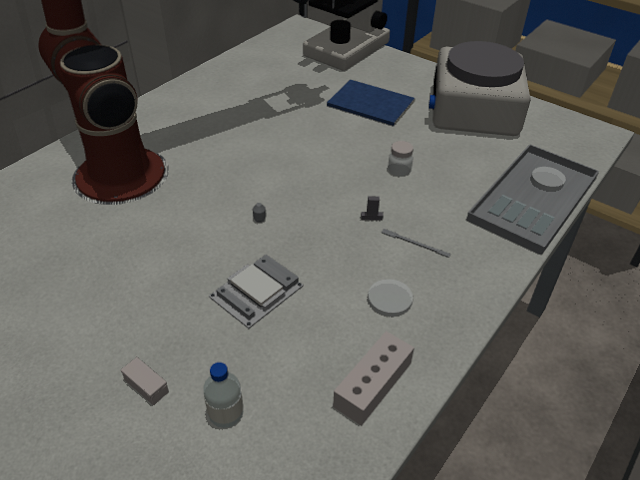

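The top view shows the spacer at (237,242) and the jig at (386,272). The thick rail is on the left (361) and the thin rail on the right (412, world −y). In the scene view the spacer's tab top is at about (373,198). Next I'll measure these roughly.

```bash
python3 - <<'E'
from h import *
t,ti=load('top1'); s,si=load('scene1')
g=cv2.cvtColor(t,cv2.COLOR_BGR2GRAY)
def blob(g,x0,y0,x1,y1,lo,hi):
    m=np.zeros_like(g); m[y0:y1,x0:x1]=cv2.inRange(g,lo,hi)[y0:y1,x0:x1]
    c=max(cv2.findContours(m,0,1)[0],key=cv2.contourArea); return c,cv2.minAreaRect(c)
c,r=blob(g,225,225,252,258,0,75);print('spacer',r); print('bench',onplane(ti,[r[0]],0.02), onplane(ti,cv2.boxPoints(r),0.016))
c,r=blob(g,365,245,408,300,150,255);print('tile',r,onplane(ti,[r[0]],.027)); b=onplane(ti,cv2.boxPoints(r),.027);print(b,np.linalg.norm(np.diff(b,axis=0),axis=1))
print('scene tab top',onplane(si,[[373,198]],.062),'tile',onplane(si,[[257,284]],.027))
big=cv2.resize(t[215:310,215:430],None,fx=3.7,fy=3.7,interpolation=cv2.INTER_CUBIC);sb=cv2.resize(s[180:240,340:440],(795,477),interpolation=cv2.INTER_CUBIC)[:240]
cv2.imwrite('pics/c1.png',cv2.convertScaleAbs(big,alpha=1.3))
E
```

```text
spacer ((237.4200439453125, 242.06002807617188), (23.400001525878906, 8.199999809265137), 53.13010025024414)
bench [[0.57636556 0.24537979 0.02      ]] [[0.59177286 0.26957624 0.016     ]
 [0.60320203 0.25557112 0.016     ]
 [0.56207251 0.22252801 0.016     ]
 [0.55074889 0.23651674 0.016     ]]Traceback (most recent call last):
  File "<stdin>", line 8, in <module>
  File "<stdin>", line 6, in blob
ValueError: max() iterable argument is empty
```

```bash
python3 - <<'E'
from h import *
t,ti=load('top1')
print('tile',onplane(ti,[[387,271]],.027))
o=monitor.get_obs(); T=np.eye(4);T[:3,:3]=R.from_rotvec(o['tool_rot']).as_matrix();T[:3,3]=o['tool_pos']
print(T[:3,:3].round(3)); wi=eyes.camera_info('wrist'); print((np.linalg.inv(T)@wi['extrinsics']).round(3),wi['camera_matrix'][0,0])
print(totool(np.array([.575,.245,.38])-o['tool_pos']))
E
```

```text
tile [[ 0.51998689 -0.08531971  0.027     ]]
[[-0.974  0.226 -0.001]
 [ 0.226  0.974 -0.002]
 [ 0.    -0.002 -1.   ]]
[[ 0.001 -0.945 -0.326  0.084]
 [ 1.     0.     0.002  0.001]
 [-0.001 -0.326  0.945  0.031]
 [ 0.     0.     0.     1.   ]] 394.2094253528057
[-504.8798657  -256.18222548   23.91884716]
```

Request:
step_arm(
  commands=[
    [100,[-45,-23,2],-6],
    [100,[-95,-48,4],-14],
    [100,[-145,-74,6],-22],
    [100,[-195,-99,9],-30],
    [100,[-245,-124,12],-38],
    [100,[-300,-152,14],-46],
    [100,[-350,-178,16],-52],
    [100,[-400,-203,18],-52],
    [100,[-455,-231,20],-52],
    [100,[-505,-256,24],-52],
    [100,[-505,-256,24],-52],
    [100,[-505,-256,24],-52],
  ],
)

```text
t: 1.6
tool_pos: [0.575, 0.2454, 0.38]
tool_rot: [1.046, -2.961, -0.001]
contact_force: [0.5, 0.6, 0.0]
opening: 0.0855
grip_force: 0.0
```

```bash
python3 - <<'E'
from h import *
o=monitor.get_obs();print(o['t'],o['tool_pos'],o['q'],o['dq'].max())
snap('wrist','w1')
E
```

```text
1.6 [0.57503475 0.24541368 0.38000659] [ 2.84344401e-01  6.94286558e-02  1.63696008e+00  4.35561668e-04
  1.43667404e+00 -1.96589599e+00] 0.024276245079280973
```

View pics/w1.png

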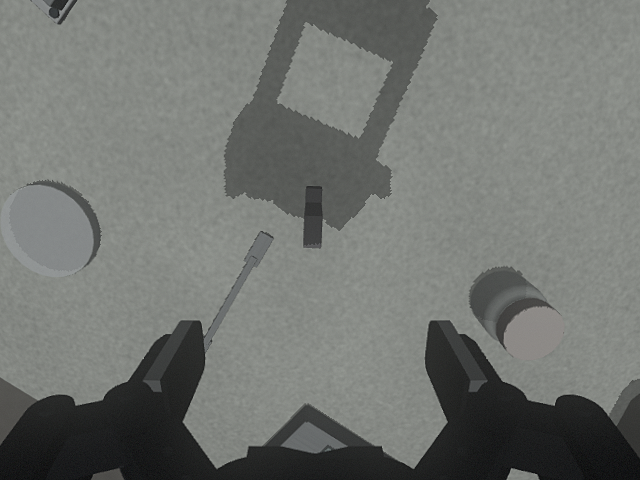

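Wrist view: the spacer stands at about (313,186–248), nearly upright in the picture. The spatula's end is at (263,238) and the jar is off to the right. I'll enlarge it to tell the tab's top from the blade.

```bash
python3 - <<'E'
from h import *
im,i=load('w1')
c=cv2.resize(im[170:260,270:360],(630,630),interpolation=cv2.INTER_NEAREST)
cv2.imwrite('pics/c2.png',cv2.convertScaleAbs(c,alpha=1.8))
g=cv2.cvtColor(im,cv2.COLOR_BGR2GRAY)
for r in range(182,252,4): print(r,g[r,298:328].tolist())
E
```

```text
182 [88, 88, 87, 87, 89, 90, 94, 93, 91, 95, 93, 92, 93, 89, 88, 84, 85, 83, 88, 89, 92, 92, 91, 90, 92, 89, 87, 90, 86, 89]
186 [89, 88, 87, 88, 89, 90, 90, 90, 69, 46, 41, 42, 41, 43, 44, 53, 54, 54, 53, 53, 52, 53, 65, 77, 93, 93, 92, 89, 88, 88]
190 [91, 92, 91, 94, 94, 93, 96, 81, 62, 60, 62, 61, 62, 63, 62, 62, 62, 64, 62, 63, 64, 63, 61, 56, 74, 94, 95, 92, 92, 92]
194 [89, 88, 87, 89, 92, 91, 92, 78, 60, 61, 60, 63, 62, 63, 63, 61, 63, 61, 61, 61, 61, 61, 64, 53, 92, 95, 95, 92, 92, 92]
198 [89, 89, 91, 89, 91, 91, 93, 71, 60, 63, 64, 64, 63, 63, 60, 61, 63, 63, 62, 62, 61, 62, 61, 62, 91, 92, 91, 90, 95, 95]
202 [92, 90, 90, 90, 92, 93, 94, 73, 56, 52, 55, 58, 57, 55, 58, 56, 59, 57, 60, 59, 58, 58, 57, 69, 95, 94, 91, 90, 92, 90]
206 [88, 93, 93, 94, 92, 94, 98, 56, 51, 52, 55, 50, 50, 52, 52, 52, 50, 52, 52, 53, 54, 52, 48, 54, 91, 96, 91, 93, 92, 91]
210 [89, 92, 88, 88, 88, 93, 84, 56, 52, 52, 52, 53, 53, 51, 52, 52, 51, 51, 55, 52, 53, 52, 53, 46, 89, 93, 93, 93, 94, 93]
214 [89, 89, 90, 89, 92, 98, 66, 51, 53, 52, 49, 52, 53, 55, 51, 51, 53, 52, 52, 52, 55, 53, 54, 48,
[... 563 characters left out ...]

234 [134, 136, 137, 135, 138, 98, 65, 61, 65, 64, 63, 64, 66, 65, 65, 66, 67, 65, 63, 63, 66, 64, 60, 68, 135, 136, 132, 135, 135, 136]
238 [136, 132, 132, 129, 136, 81, 59, 66, 66, 65, 67, 64, 67, 66, 64, 66, 66, 64, 67, 67, 66, 67, 61, 85, 135, 136, 137, 137, 140, 138]
242 [135, 135, 134, 133, 139, 83, 61, 66, 66, 67, 68, 66, 67, 65, 66, 65, 64, 67, 64, 66, 63, 66, 57, 80, 133, 137, 134, 133, 131, 133]
246 [133, 133, 131, 132, 141, 97, 87, 90, 89, 89, 89, 88, 86, 87, 88, 88, 87, 88, 86, 89, 89, 88, 82, 104, 135, 136, 135, 134, 132, 130]
250 [138, 138, 140, 138, 134, 132, 134, 134, 128, 124, 124, 126, 127, 134, 138, 138, 134, 131, 135, 136, 138, 133, 132, 136, 136, 136, 133, 131, 134, 132]
```

View pics/c2.png

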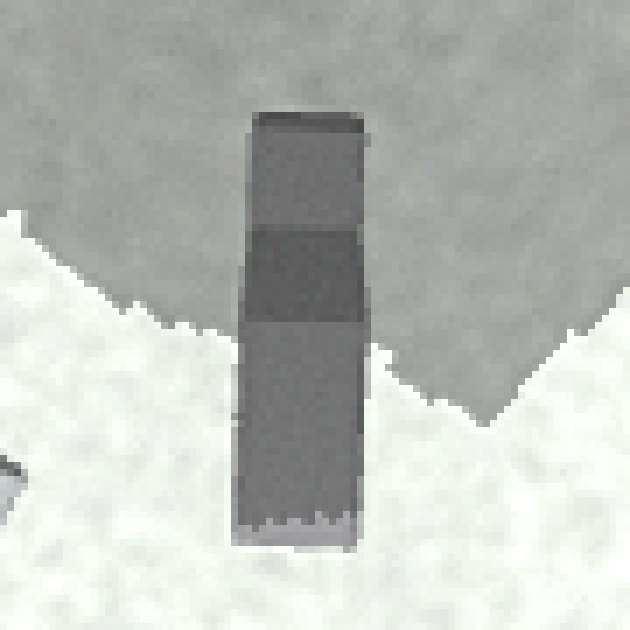

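Wrist crop: the near blade top spans rows 188–203 and the tab's end face 203–216. The tab's top face has corners (304,216), (322,216), (321,248) and (303,248).

```bash
python3 - <<'E'
from h import *
im,i=load('w1')
p=onplane(i,[[304,216],[321.9,216],[321,247.9],[303.1,247.9]],.062)
print(p.round(4),np.linalg.norm(p-np.roll(p,-1,0),axis=1)); c=p.mean(0);ax=(p[0]+p[1]-p[2]-p[3])[:2]
o=monitor.get_obs();Rt=R.from_rotvec(o['tool_rot']).as_matrix()
a=np.degrees(np.arctan2(ax[1],ax[0]));tx=np.degrees(np.arctan2(Rt[1,0],Rt[0,0]));print(c,a,tx,'yaw',tx-a)
# second: blade end at near edge z .016
q=onplane(i,[[305.7,188],[322,188]],.016);print(q,q.mean(0)-c)
print('shift',totool(np.array([c[0],c[1],.155+.048])-o['tool_pos']))
E
```

```text
[[0.5745 0.2365 0.062 ]
 [0.566  0.2469 0.062 ]
 [0.5861 0.2625 0.062 ]
 [0.5948 0.2518 0.062 ]] [0.01344655 0.02544744 0.01381879 0.02545735]
[0.58036499 0.24941314 0.062     ] -142.67584624053654 -141.01093378705806 yaw 1.664912453478479
[[0.5646232  0.22904189 0.016     ]
 [0.55589045 0.23984302 0.016     ]] [-0.02010816 -0.01497069 -0.046     ]
shift [ -6.76799722  -1.02786907 177.26166546]
```

Request:
step_arm(
  commands=[
    [60,[-7,-1,50],2],
    [50,[-7,-1,100],2],
    [45,[-7,-1,150],2],
    [45,[-7,-1,177],2],
    [45,[-7,-1,177],2],
    [0,[-7,-1,177],2],
    [0,[-7,-1,177],2],
    [0,[-7,-1,177],2],
    [0,[-7,-1,177],2],
    [0,[-7,-1,177],2],
  ],
  squeeze=30,
)

```text
t: 2.9
tool_pos: [0.5823, 0.2495, 0.2062]
tool_rot: [-0.994, 2.976, 0.001]
contact_force: [-1.8, 1.2, 5.9]
opening: 0.0132
grip_force: 35.6
```

Request:
step_arm(
  commands=[
    [0,[0,0,-20],0],
    [0,[0,0,-65],0],
    [0,[20,-19,-110],4],
    [0,[55,-52,-150],8],
    [0,[90,-85,-175],14],
    [0,[130,-123,-175],20],
    [0,[170,-161,-175],26],
    [0,[205,-195,-175],32],
    [0,[240,-228,-175],38],
    [0,[272,-258,-175],38],
    [0,[272,-258,-175],38],
    [0,[272,-258,-175],38],
  ],
)

```text
t: 4.4
tool_pos: [0.5189, -0.1205, 0.3793]
tool_rot: [0.03, 3.141, 0.0]
contact_force: [-1.3, 0.2, 0.8]
opening: 0.0138
grip_force: 34.5
```

```bash
python3 - <<'E'
from h import *
o=monitor.get_obs();print(o['t'],o['tool_pos'],o['q'],o['contact_force'])
snap('wrist','w2')
E
```

```text
4.4 [ 0.51890834 -0.12054684  0.37934856] [-3.68064177e-01 -1.52733020e-01  1.85358235e+00  3.33533822e-04
  1.44015149e+00 -1.92007285e+00] [-1.31298963  0.24771945  0.78635953]
```

View pics/w2.png

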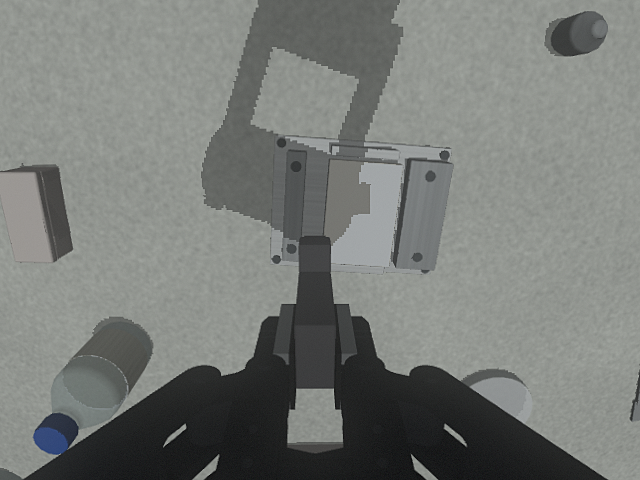

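The wrist view shows the jig clearly. The thin rail is at columns 285–307 (left, −y), the gap at about 307–330, the tile at 330–400, and the thick rail at 395–452. The spacer is held in the centre, its blade end at (300–330, 237). I'll enlarge it for the edges.

```bash
python3 - <<'E'
from h import *
im,i=load('w2')
c=cv2.resize(im[130:280,260:460],(800,600),interpolation=cv2.INTER_NEAREST)
cv2.imwrite('pics/c3.png',cv2.convertScaleAbs(c,alpha=1.4))
E
```

```text
(no output)
```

View pics/c3.png

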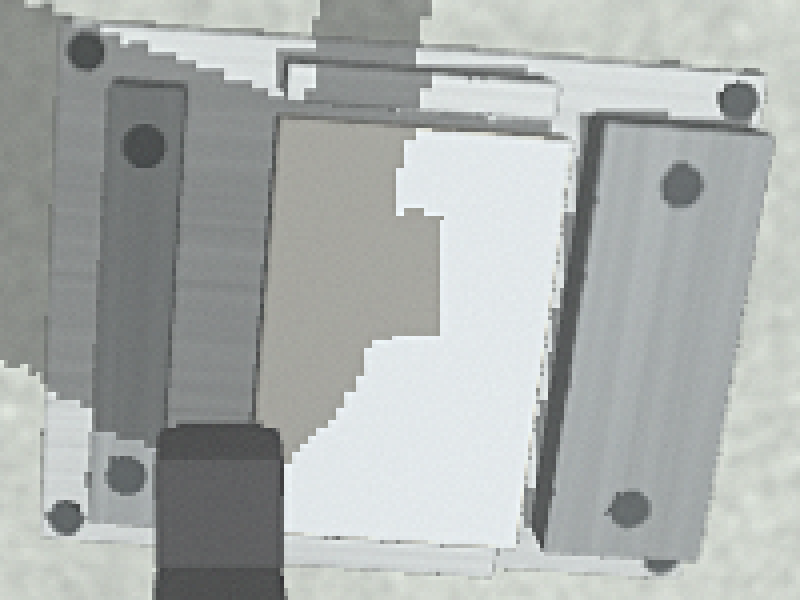

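```bash
python3 - <<'E'
from h import *
im,i=load('w2')
P=lambda pts,z: onplane(i,np.array(pts,float)/4+[259.9,129.9],z)
tr=P([(111,80),(186,86),(165,420),(89,522)],.022)
ti=P([(280,118),(572,138),(518,546),(255,420)],.027)
tk=P([(605,122),(775,135),(697,558),(545,550)],.022)
an=lambda v:np.degrees(np.arctan2(v[1],v[0]))
for n,p in(('thin',tr),('tile',ti),('thick',tk)):
    d=np.roll(p,-1,0)-p; print(n,p[:,:2].round(4).tolist(),np.linalg.norm(d,axis=1).round(4),[round(an(v),2) for v in d])
o=monitor.get_obs();Rt=R.from_rotvec(o['tool_rot']).as_matrix();print('tool x ang',an(Rt[:,0]),'tool y',an(Rt[:,1]))
th=np.mean([an(tr[3]-tr[0]),an(tr[2]-tr[1]),an(ti[3]-ti[0]),an(ti[2]-ti[1]),an(tk[3]-tk[0]),an(tk[2]-tk[1])]);print('jig x ang',th)
t=np.radians(th);ex=np.array([np.cos(t),np.sin(t)]);ey=np.array([-ex[1],ex[0]])
for n,p in(('thin',tr),('tile',ti),('thick',tk)): print(n,'x',(p[:,:2]@ex).round(4),'y',(p[:,:2]@ey).round(4))
tc=(ti[0]+ti[2])/2;print('tile c',tc, 'thin inner->rail centre')
ex0=(tr[0]+tr[3])/2
tool=o['tool_pos'][:2];print('tool in jig frame',tool@ex,tool@ey,'ex',ex)
# held spacer near blade-top edge, at tool-x = +25 -> intersect with plane tool x=.025
og,d=ray(i,np.array([(158,460),(283,460),(158,428),(282,428)],float)/4+[259.9,129.9])
og=Rt.T@(og-o['tool_pos']);d=d@Rt
s=(.025-og[0])/d[:,0];print((og+s[:,None]*d).round(4))
E
```

```text
thin [[0.4672, -0.1397], [0.4687, -0.1245], [0.5398, -0.1308], [0.5633, -0.1484]] [0.0152 0.0714 0.0293 0.0964] [np.float64(84.38), np.float64(-5.07), np.float64(-36.83), np.float64(174.82)]
tile [[0.4749, -0.1057], [0.4798, -0.0466], [0.5687, -0.0538], [0.5385, -0.1114]] [0.0593 0.0893 0.0651 0.0639] [np.float64(85.27), np.float64(-4.62), np.float64(-117.65), np.float64(174.87)]
thick [[0.4773, -0.0388], [0.4803, -0.0033], [0.5746, -0.0121], [0.5719, -0.0467]] [0.0356 0.0947 0.0346 0.095 ] [np.float64(85.1), np.float64(-5.34), np.float64(-94.4), np.float64(175.27)]
tool x ang 178.98243751827988 tool y 88.98243937143856
jig x ang -5.0104602913879
thin x [0.4776 0.4778 0.5492 0.5741] y [-0.0983 -0.0831 -0.0832 -0.0986]
tile x [0.4823 0.482  0.5713 0.5462] y [-0.0638 -0.0045 -0.0039 -0.0639]
thick x [0.4788 0.4788 0.5734 0.5738] y [0.003  0.0386 0.0381 0.0035]
tile c [ 0.52180796 -0.07972044  0.027     ] thin inner->rail centre
tool in jig frame 0.5275425571460078 -0.07426868367286689 ex [ 0.99617877 -0.08733761]
[[ 0.025  -0.0058  0.1999]
 [ 0.025   0.0084  0.1999]
 [ 0.025  -0.0062  0.2116]
 [ 0.025   0.0087  0.2115]]
```

```bash
python3 - <<'E'
from h import *
from scipy.optimize import least_squares
im,i=load('w2');g=cv2.cvtColor(im,cv2.COLOR_BGR2GRAY)
m=g[230:400,306:324].mean(1).round(0).astype(int)
for k in range(len(m)-1):
    if abs(m[k+1]-m[k])>3: print(230+k,m[k],m[k+1],end=' | ')
print()
o=monitor.get_obs();Rt=R.from_rotvec(o['tool_rot']).as_matrix()
F=np.array([(25,16),(25,4),(13,16),(13,62),(-13,62)])/1000
rows=np.array([245,237,272,325,387.5])
def pr(p):
    c,s=np.cos(p[2]),np.sin(p[2]); X=F[:,0]; H=F[:,1]-.048
    L=np.c_[p[0]+c*X-s*H,0*X,p[1]-s*X-c*H]
    return proj(i,o['tool_pos']+L@Rt.T)[:,1]
r=least_squares(lambda p:pr(p)-rows,[0,.155,0]);print(r.x[:2]*1000,np.degrees(r.x[2]),r.fun)
E
```

```text
233 93 98 | 234 98 87 | 235 87 52 | 236 52 56 | 244 59 69 | 271 66 56 | 324 53 59 | 325 59 64 | 386 61 53 | 387 53 86 | 388 86 154 | 389 154 145 | 
[  1.80787007 161.53606692] 0.08290818218787935 [ 0.71301937  0.11262858 -0.92319074 -0.14455218  0.22616057]
```

Spacer held upright, with its underside about 208 mm below the TCP. It's already almost over the gap, so I turn 4° and go down to hover just above the tile's height.

Request:
step_arm(
  commands=[
    [0,[0,0,40],4],
    [0,[0,0,80],4],
    [0,[0,0,115],4],
    [0,[0,0,138],4],
    [0,[0,0,138],4],
    [0,[0,0,138],4],
  ],
)

```text
t: 5.2
tool_pos: [0.5197, -0.1202, 0.242]
tool_rot: [0.136, 3.137, -0.001]
contact_force: [1.0, -0.4, -1.2]
opening: 0.0136
grip_force: 34.5
```

```bash
python3 - <<'E'
from h import *
o=monitor.get_obs();print(o['t'],o['tool_pos'],o['contact_force'])
im,i=snap('wrist','w3')
c=cv2.resize(im[60:360,170:520,::-1],(700,600),interpolation=cv2.INTER_NEAREST)
cv2.imwrite('pics/c4.png',cv2.convertScaleAbs(c,alpha=1.5))
E
```

```text
5.2 [ 0.51972088 -0.12015345  0.24202312] [ 0.95926541 -0.35369917 -1.22627924]
```

View pics/c4.png

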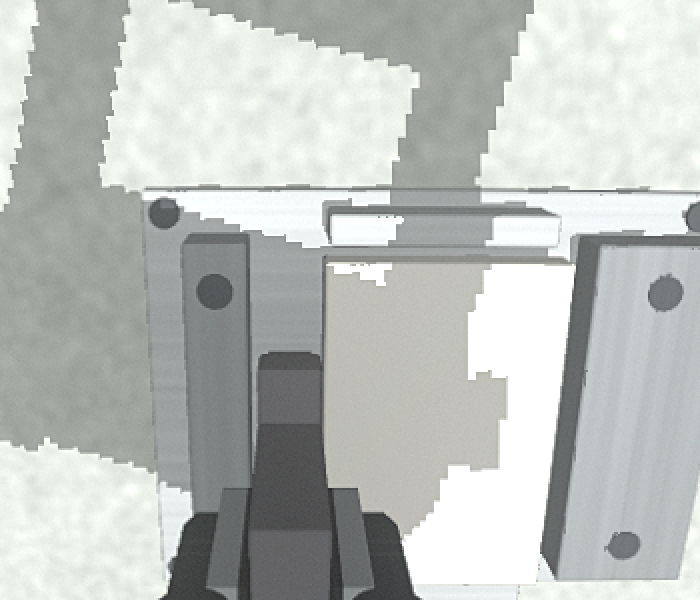

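Close view: the gap runs between the rail edge (x≈249 in the crop) and the tile edge (x≈324). The blade is at 257–322 and looks slightly to the tile side, but it's nearer the camera. I'll compute the offset.

```bash
python3 - <<'E'
from h import *
im,i=load('w3');g=cv2.cvtColor(im,cv2.COLOR_BGR2GRAY).astype(int)
for r in (195,215,230,245,252,262): print(r,g[r,288:340].tolist())
o=monitor.get_obs();Rt=R.from_rotvec(o['tool_rot']).as_matrix()
def T(pts,z): 
    p=onplane(i,np.array(pts,float)/2+[169.75,59.75],z); return ((p-o['tool_pos'])@Rt*1000).round(1).tolist()
print('rail in',T([(249,245),(251,480)],.022),'out/near',T([(183,243)],.022));print('tile',T([(326,262),(323,425)],.027))
print('blade top',T([(259,370),(321,370),(254,423),(324,423)],.050)); 
E
```

```text
195 [91, 91, 90, 91, 86, 63, 54, 110, 113, 111, 111, 111, 110, 110, 112, 111, 110, 110, 112, 112, 111, 111, 110, 112, 111, 113, 110, 111, 110, 110, 112, 110, 111, 112, 111, 110, 111, 110, 111, 111, 112, 112, 116, 78, 73, 115, 124, 129, 120, 180, 182, 181]
215 [91, 89, 89, 91, 84, 66, 56, 89, 106, 104, 104, 105, 105, 103, 104, 105, 103, 105, 106, 105, 104, 104, 104, 103, 104, 106, 104, 103, 104, 105, 105, 104, 103, 106, 105, 101, 104, 104, 103, 104, 104, 104, 111, 61, 78, 116, 128, 128, 126, 127, 127, 127]
230 [89, 90, 88, 90, 86, 74, 55, 76, 105, 108, 107, 107, 105, 109, 107, 107, 107, 107, 106, 106, 108, 107, 106, 107, 106, 107, 106, 105, 107, 107, 106, 107, 107, 106, 106, 107, 107, 107, 107, 106, 108, 108, 93, 67, 95, 119, 126, 128, 126, 126, 124, 127]
245 [88, 88, 89, 88, 85, 81, 54, 74, 108, 110, 95, 67, 67, 69, 68, 71, 69, 70, 70, 69, 69, 70, 69, 68, 69, 70, 70, 69, 71, 68, 70, 69, 70, 71, 70, 68, 72, 70, 73, 70, 70, 69, 55, 63, 108, 123, 127, 127, 125, 125, 126, 124]
252 [86, 89, 87, 86, 87, 83, 57, 61, 104, 112, 81, 63, 67, 69, 70, 67, 68, 69, 67, 69, 69, 69, 69, 69, 69, 71, 69, 70, 69, 70, 67, 70, 69, 69, 70, 70, 68, 72, 69, 71, 71, 67, 57, 71, 112, 125, 126, 125, 125, 127, 125, 126]
262 [89, 89, 87, 87, 88, 82, 57, 60, 105, 110, 91, 65, 65, 69, 68, 68, 70, 68, 68, 70, 69, 67, 69, 69, 68, 69, 69, 69, 71, 69, 69, 68, 70, 69, 72, 70, 71, 71, 70, 70, 70, 67, 59, 73, 117, 125, 127, 125, 125, 125, 125, 124]
rail in [[50.3, -7.9, 220.3], [-12.6, -8.4, 220.5]] out/near [[50.8, -23.8, 220.4]]
tile [[47.2, 10.4, 215.3], [5.5, 10.3, 215.4]]
blade top [[28.2, -4.8, 192.4], [28.2, 8.6, 192.4], [15.8, -6.0, 192.4], [15.8, 9.4, 192.4]]
```

Request:
step_arm(
  commands=[
    [0,[0,-0.5,0],0],
    [0,[0,-0.5,6],0],
    [0,[0,-0.5,12],0],
    [0,[0,-0.5,16],0],
    [0,[0,-0.5,20],0],
    [0,[0,-0.5,22],0],
  ],
)

```text
t: 6.0
tool_pos: [0.5189, -0.1212, 0.2182]
tool_rot: [-0.139, -3.138, -0.0]
contact_force: [-0.4, 0.4, -0.3]
opening: 0.0134
grip_force: 34.5
```

Request:
step_arm(
  commands=[
    [0,[0,0,1],0],
    [0,[0,0,2],0],
    [0,[0,0,3],0],
    [0,[0,0,4],0],
    [0,[0,0,4],0],
  ],
)

```text
t: 6.62
tool_pos: [0.519, -0.1212, 0.2146]
tool_rot: [-0.138, -3.138, -0.0]
contact_force: [-0.6, -0.3, -1.6]
opening: 0.0136
grip_force: 34.5
```

Request:
step_arm(
  commands=[
    [0,[0,0,1],0],
    [0,[0,0,2],0],
    [0,[0,0,2],0],
  ],
)

```text
t: 7.0
tool_pos: [0.519, -0.1211, 0.2126]
tool_rot: [-0.138, -3.138, -0.0]
contact_force: [-0.6, 0.3, -0.1]
opening: 0.0137
grip_force: 34.5
```

Request:
step_arm(
  commands=[
    [0,[0,0,1],0],
    [0,[0,0,2],0],
    [0,[0,0,2],0],
  ],
)

```text
t: 7.38
tool_pos: [0.5193, -0.1213, 0.2122]
tool_rot: [-0.138, -3.138, -0.0]
contact_force: [-5.0, 0.9, 9.4]
opening: 0.0133
grip_force: 36.0
```

The TCP stops at 0.2122, which is the grasp height plus 6 mm, so the spacer stands on the base plate. I take off the push, open and rise.

Request:
step_arm(
  commands=[
    [0,[0,0,-1],0],
    [0,[0,0,-1],0],
    [15,[0,0,-1],0],
    [30,[0,0,-1],0],
    [45,[0,0,-1],0],
    [45,[0,0,-1],0],
    [45,[0,0,-15],0],
    [45,[0,0,-40],0],
    [45,[0,0,-80],0],
    [45,[0,0,-120],0],
    [20,[0,0,-120],0],
    [0,[0,0,-120],0],
  ],
)

```text
t: 8.88
tool_pos: [0.5188, -0.1211, 0.3308]
tool_rot: [0.138, 3.138, -0.0]
contact_force: [-0.1, 0.5, -0.5]
opening: 0.0028
grip_force: 0.0
```

```bash
python3 - <<'E'
from h import *
o=monitor.get_obs();print(o['t'],o['tool_pos'],o['contact_force'],o['opening'])
im,i=snap('wrist','w4')
c=cv2.resize(im[100:400,170:520,::-1],(700,600),interpolation=cv2.INTER_NEAREST)
cv2.imwrite('pics/c5.png',cv2.convertScaleAbs(c,alpha=1.5))
E
```

```text
8.875 [ 0.51881856 -0.1210763   0.33079849] [-0.05105329  0.46194407 -0.47624426] 0.0027520616365335577
```

View pics/c5.png

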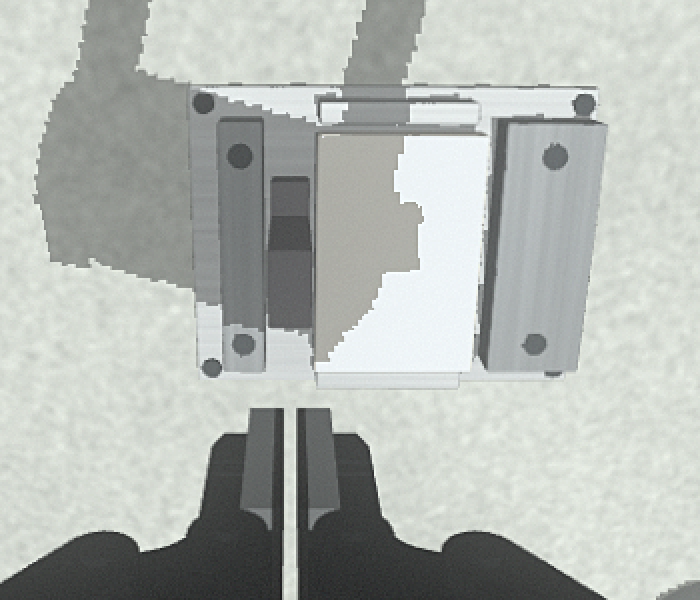

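The spacer stands upright in the wide gap (267–312, 178–328 in the crop), and the tile is undisturbed at (317–488, 133–372). I'll turn the hand 90° so the knuckles spread along the gap, clear of the spacer's tab.

```bash
python3 - <<'E'
from h import *
i=load('w4')[1]
o=monitor.get_obs();Rt=R.from_rotvec(o['tool_rot']).as_matrix()
def T(pts,z): 
    p=onplane(i,np.array(pts,float)/2+[169.75,99.75],z); return ((p-o['tool_pos'])@Rt*1000).round(1)
t=T([(317,133),(488,137),(473,372),(316,370)],.027);print(t,t.mean(0)); s=T([(269,248),(311,248),(310,328),(268,327)],.068);print(s,s.mean(0)); print(o['q'])
E
```

```text
[[ 45.2  10.8 302.8]
 [ 44.   69.8 302.9]
 [-44.9  71.3 302.7]
 [-44.   11.5 302.7]] [7.50000e-02 4.08500e+01 3.02775e+02]
[[ 16.1  -4.9 261.8]
 [ 16.1   7.9 261.8]
 [-10.2   7.9 261.8]
 [ -9.9  -5.4 261.7]] [  3.025   1.375 261.775]
[-3.68963355e-01 -1.10556176e-01  1.90037953e+00 -2.67971440e-07
  1.35345344e+00 -1.85164569e+00]
```

Request:
step_arm(
  commands=[
    [0,[0,10,0],10],
    [0,[0,25,0],20],
    [0,[0,39.5,0],30],
    [0,[0,39.5,0],40],
    [0,[0,39.5,10],50],
    [0,[0,39.5,25],60],
    [0,[0,39.5,45],70],
    [0,[0,39.5,65],80],
    [0,[0,39.5,85],90],
    [0,[0,39.5,105],90],
    [0,[0,39.5,120],90],
    [0,[0,39.5,120],90],
  ],
  squeeze=20,
)

```text
t: 10.42
tool_pos: [0.5215, -0.0815, 0.2084]
tool_rot: [-2.314, -2.119, 0.004]
contact_force: [0.1, 0.1, -0.1]
opening: 0.0001
grip_force: 0.0
```

Request:
step_arm(
  commands=[
    [0,[0,0,3],0],
    [0,[0,0,5],0],
    [0,[0,0,7],0],
    [0,[0,0,8],0],
    [0,[0,0,8],0],
  ],
)

```text
t: 11.05
tool_pos: [0.5225, -0.0818, 0.2027]
tool_rot: [2.317, 2.121, 0.0]
contact_force: [-0.4, -0.3, -0.1]
opening: -0.0001
grip_force: 0.0
```

Request:
step_arm(
  commands=[
    [0,[0,0,1],0],
    [0,[0,0,2],0],
    [0,[0,0,3],0],
    [0,[0,0,3],0],
  ],
)

```text
t: 11.55
tool_pos: [0.5226, -0.0818, 0.1999]
tool_rot: [-2.317, -2.121, 0.0]
contact_force: [-1.2, 1.3, 2.4]
opening: -0.0001
grip_force: 1.1
```

Request:
step_arm(
  commands=[
    [0,[0,0,1],0],
    [0,[0,0,2],0],
    [0,[0,0,3],0],
    [0,[0,0,4],0],
    [0,[0,0,4],0],
    [0,[0,0,4],0],
  ],
)

```text
t: 12.3
tool_pos: [0.5226, -0.0818, 0.196]
tool_rot: [-2.317, -2.121, 0.0]
contact_force: [-2.8, -0.3, 5.7]
opening: -0.0003
grip_force: 2.9
```

Request:
step_arm(
  commands=[
    [0,[0,0,1],0],
    [0,[0,0,2],0],
    [0,[0,0,2],0],
    [0,[0,0,2],0],
  ],
)

```text
t: 12.8
tool_pos: [0.5228, -0.0819, 0.1954]
tool_rot: [-2.316, -2.121, 0.001]
contact_force: [-6.6, 1.9, 14.1]
opening: -0.0
grip_force: 7.2
```

Request:
step_arm(
  commands=[
    [0,[0,0,-0.3],0],
    [0,[0,0,-0.3],0],
    [0,[0,0,-0.3],0],
  ],
)

```text
t: 13.18
tool_pos: [0.5228, -0.0819, 0.1954]
tool_rot: [-2.317, -2.121, 0.001]
contact_force: [-6.1, 1.7, 12.3]
opening: 0.0003
grip_force: 6.2
```

```bash
python3 - <<'E'
from h import *
im,i=snap('scene','s2')
o=monitor.get_obs();print(o['t'],o['tool_pos'],o['contact_force'])
c=cv2.resize(im[170:350,170:410,::-1],(800,600),interpolation=cv2.INTER_CUBIC)
cv2.imwrite('pics/c6.png',cv2.convertScaleAbs(c,alpha=1.4))
E
```

```text
13.225 [ 0.52276806 -0.08185294  0.19537282] [-5.79832351  2.41011586 12.61339748]
```

View pics/c6.png

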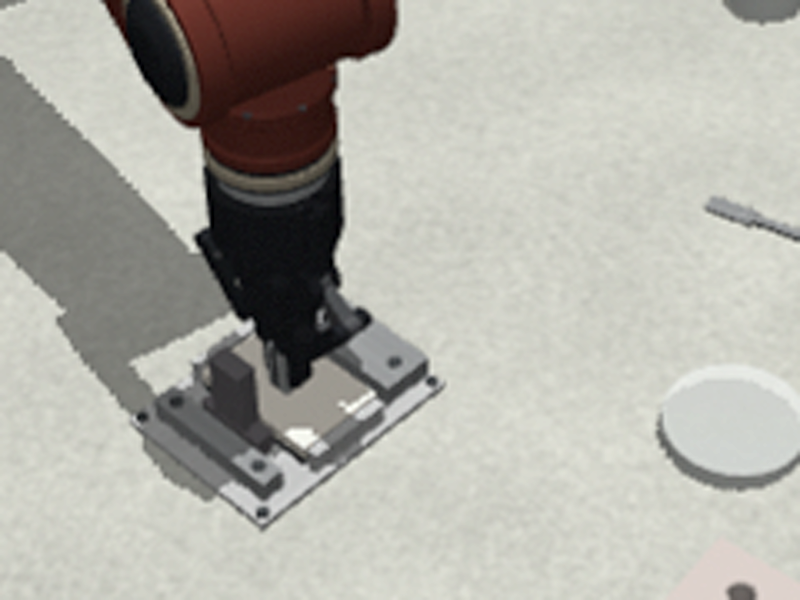

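The fingertips press the tile at about 12.5 N. Height no longer changes with push, so the seat is on its stop. The spacer stands in the gap at (230–250, 350–440). Handing in.

```bash
python3 -c "
from h import *
print(finish_job())"
```

```text
the job is handed in; nothing more can be done
None
```

The job is handed in: the spacer stands on the base plate in the wide gap, and I finished holding the tile pressed onto its stop (flush) at about 12.5 N, about 13 s into the 42 s limit, with nothing else touched.

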